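Bring the first steel ball to the rim of the bent tube

ROBOT

A 6-joint arm with a two-finger parallel gripper is mounted at the origin on the work surface. World frame = base frame: x ahead of the robot, y to its left, z up, the work surface at z = 0. Lengths are in mm, angles in degrees, forces in N, time in s.
With the tool pointing down it reaches from about 250 to 800 mm from the base axis. Payload 8.5 kg.
Tool frame: the origin (TCP) lies at the very end of the fingers, on their centre line; the grasp point (between the pads) lies 19 mm behind it; z points along the fingers, y is the line along which they close (so a half turn about z gives the same grasp; the last joint's range is limited). The gripper opens to 85 mm and grips with 20 to 120 N. Pads are 22 mm wide; open, the fingers measure 114 mm over their backs; the gripper's body (76 mm by 85 mm) begins 54 mm behind the grasp point. The pads swing forward as they close: fully open they stand 13 mm farther back than shut.
Start: joints at [74.943, 13.648, -0.773, 75.585, 0, 90], TCP at [136.374, 506.933, 231.276] pointing down, gripper open.
Joint ranges: [-152.45, 152.45], [-59.26, 108.67], [-65.41, 83.53], [-104.44, 129.93], [-82.83, 76.93], [-180, 180]. Speed limits (degrees/s): [127.2, 127.2, 159.86, 180, 180, 180].

INTERFACE

Orientations are given as [roll, pitch, yaw] about the fixed x, y, z axes, in that order (R = Rz(yaw) Ry(pitch) Rx(roll)).
In Python, from cell import env gives the robot as it stands.
- The arm moves only by the tool jog_arm, never from a script. Its argument "moves" is a list that holds one entry, the list of rows, each a list of 7 numbers: the shift along the tool's x, y, z in m, then the turn, a rotation vector about the tool's x, y, z in degrees, then the opening, from 0 (shut) to 1 (fully open). In form: [[[tx, ty, tz, ax, ay, az, gripper], ...]]. A call has 1 to 12 rows; each row is the pose to reach, as a shift and turn from the pose commanded when the call began, along the tool's axes at that moment; what a row does not reach only later rows make up. A row lasts 1/10 s, in which the tool goes at most 50 mm and 8.59 degrees, less where a joint would pass 70% of its speed; a pose out of reach is approached as far as the arm can. A call with a gripper value outside its range is refused whole. The fingers move at their own pace and stop on an object; "newtons" is the grip in N (left out, the last holds). Time passes only in rows, so rows that repeat a pose let the fingers close. It gives the time, the measured TCP pose, the force, the opening and the grip force at its end, in the units of the state.
- env.get_obs(): the state, without advancing time (a new reading comes with each control period).
- env.read_camera(name): name is "side" or "top" or "wrist"; returns (picture, depth): 480x640x3 uint8, blue, green, red; 480x640 float32, mm along the optical axis (not along the pixel's ray), 0 where there is no reading.
- env.get_calibration(name): a dict with "intrinsics" (3x3 intrinsics, pixels), "position" and "rotation" of the camera in the world. Camera axes: x right, y down, z forward; pixel columns grow to the right and rows downward; lengths in mm; the calibration is good to about 2 mm. A picture is of the moment at which its call begins: read the wrist's pose just before it. get_calibration takes no time and is no camera call; for the wrist camera it gives the pose at the moment of the call.
- env.job_done(): hands the job in; it is judged then, once.
The state is a dict: "t": time; "joints": joint angles; "joint_velocities": joint speeds; "tau": joint torques, N m; "tcp_pos": TCP position; "tool_rot": TCP orientation; "wrist_force": force on the tool from outside, world axes, zero at the start; "wrist_torque": the same for the moment, N m; "gripper_width": opening from 0.0 (shut) to 1.0 (fully open); "grip_force": force on a finger pad.
Only numpy, scipy, OpenCV 4.12 (cv2) and the standard library are available. Lean on these libraries where they do the work, as an engineer would, in place of code of your own. Each camera call takes 0.05 s, during which the arm holds its last target. There are 200 camera calls.

TASK

Slide the round wooden dish over until it stands centred under the open mouth of the clear bent tube, as a catch for the next step. Then tip the tube slowly by its lever until the first of the three steel balls has come to the rim, its front just overhanging the edge, and leave it standing there with the other two behind it, without touching the balls or letting any roll out. Leave the other things on the bench where they are.

Things in the scene. Friction and masses are not known exactly. Their poses are not given: they have to be found in the camera images.
- stand: Fixed stand: steel base plate 100 (x) by 56 (y) by 10 mm; two aluminium posts 91 mm high carry the tube between them on an axle along the stand's x, 80 mm above the bench. Origin: centre of the base's underside, below the middle of the tube. The tube lies along y, its open mouth at +y, its black closed end at -y; the lever is on the -x side, towards the robot.
- tube (a joint): Tilt of the tube about the axle, rad: 0 with its middle level, growing as the mouth goes down (the lever's knob then goes towards the stand's +y, the mouth side); range -0.25 to 0.7, starts -0.12 to 0.08. The axle is stiff (friction 0.3 N m): the tube stays where it is left; the lever needs 2 to 4 N at its knob. The first ball reaches the edge at a tilt of roughly 0.4.
- axle (a point): Middle of the tube, on the axle. Clear square tube 30 mm wide (25 inside), 180 mm long, bent upwards in an even arc (floor radius 150 mm) from 36 degrees behind the middle to 33 degrees ahead; roofed on its rear half, open above in front, with a dark strip under the mouth's edge. The balls lie in a row, touching, about the lowest point of the arc, and move gradually to the mouth as the tube tips.
- mouth (a point): Point of the tube 11 mm above the edge of its floor at the mouth, square to the floor: where the centre of a ball is when the ball stands exactly on the edge, about to fall. It moves with the tube; 76 mm from the axle along the tube and 22 mm above the axle's level at tilt 0.
- knob (a point): Centre of the black ball knob, 20 mm in diameter, on top of the lever, a 10 mm round steel rod that stands up from the axle's end, 52 mm to the -x side of the tube's middle; the knob's centre is 130 mm from the axle. The rod is free all round and can be pushed from either side below the knob.
- spot (a point): Point on the bench straight below the mouth, 80 mm from the stand's origin along its +y (fixed; the mouth stays within 10 mm of it horizontally as the tube tips): where the centre of the dish belongs.
- dish: Loose turned round dish of dark wood, 0.25 kg, outside diameter 100 mm, 24 mm high, wall 6 mm, floor 6 mm. Origin: centre of its underside. It starts 110 to 190 mm from its place, out in front of the mouth (+y side of the stand).
- ball1_center (a point): Centre of the first dark steel ball, 22 mm in diameter, 44 g, the one nearest the mouth.
- ball2_center (a point): Centre of the middle ball, same size.
- ball3_center (a point): Centre of the last ball, same size, at the closed end of the row.
- ball1: The first ball itself (its origin is a point of its surface and turns with it; use the centre).
- ball2: The middle ball itself.
- ball3: The last ball itself.
- woodbox: Bystander: closed turned wooden box, 72 mm across, 35 mm high, far side of the stand. Origin under its centre, as for the next ones.
- watch: Bystander: steel pocket watch lying face up, 50 mm across, 14 mm high.
- oiljar: Bystander: small green glass jar with black cap, 38 mm across, 48 mm high, beyond the closed end of the tube.
- driver: Bystander: screwdriver 130 mm long lying on the far side.
- holder: Bystander: aluminium block with three holes, 45 by 100 by 22 mm.
- blower: Bystander: black rubber puffer, 52 mm across, 85 mm high, standing.
- tin: Bystander: round aluminium tin, 60 mm across, 20 mm high.
There are look-alikes about, which are no part of the job. Leave any orange or yellow look-alike of the dish alone.

How it is judged (in metres and radians):
On the way, in this order (a step that is already met when the one before it is completed fails the run):
1. the dish stands under the mouth of the tube, while the first ball is still well back from the rim (horizontal distance between dish and spot below 0.025 m and linear speed of dish below 0.02 m/s and distance between ball1_center and mouth above 0.02 m), for 0.2 s.
2. the tube has been tipped until the first ball stands at the rim, the others behind it (distance between ball1_center and mouth below 0.013 m and distance between ball2_center and mouth below 0.045 m and distance between ball3_center and mouth below 0.075 m and horizontal distance between dish and spot below 0.025 m and linear speed of each of ball1, ball2, ball3 below 0.02 m/s), for 0.3 s.
At the end, for the whole second after the job is handed in: Dish flat, its centre within 25 mm of the spot under the mouth; first ball still in the tube, its centre within 13 mm of the point over the edge (front overhanging it); the other two in the row behind it (within 45 and 75 mm); all at rest (all of step 2 and angle between dish's own z axis and vertical below 0.1 rad and linear speed of dish below 0.02 m/s and velocity of joint tube between -0.05 and 0.05 rad/s); the robot touches nothing.
It fails at once if a ball has rolled out of the tube (height (world z) of any of ball1_center, ball2_center, ball3_center below 0.045 m).
It fails at once if a ball is handled directly by the robot (contact force between any of ball1, ball2, ball3 and the fingers above 0.3 N).
It fails at once if a bystander is moved more than 30 mm (distance of any of woodbox, watch, oiljar, driver, holder, blower, tin from where it was at the start of the episode above 0.03 m).
It also fails if it takes over 72 s, if anything falls off the work surface, if the arm or the gripper's body presses on something with over 40 N, if the wrist force passes 120 N, or if a joint passes its speed limit or range.

## Working session

There is one attempt and no reset: what is moved stays moved. The work goes in short steps, Python scripts to look and compute and a tool call to move; the robot and the scene stay as the last step left them, time stands still between calls to the robot, and variables do not carry over. Pictures are saved under pics/ and viewed, at most 10 in all, crops included, and the job is handed in when it is done.

Besides the shell and the picture viewer there is one more tool, called after "Request:" as name(argument=value, ...), one argument or row to a line, values as JSON. jog_arm: Moves the arm, as the interface text tells. Its arguments: {"type":"object","properties":{"moves":{"type":"array"},"newtons":{"type":"number"}},"required":["moves"]}

```bash
ls; mkdir -p pics
python3 - <<'E'
from cell import env
import cv2
print(env.get_obs())
for n in("top","side"):
    p,d=env.read_camera(n); cv2.imwrite(f"pics/{n}0.png",p); c=env.get_calibration(n); print(n,c)
    import numpy as np; np.savez(f"{n}0.npz",p=p,d=d,K=c["intrinsics"],t=c["position"],R=c["rotation"])
E
```

```text
pics
{'t': 0.0, 'joints': array([ 7.49438533e+01,  1.36832941e+01, -8.16633070e-01,  7.55849374e+01,
        1.47577046e-04,  8.99993724e+01]), 'joint_velocities': array([ 0.03232089, -0.06226721, -0.09329179, -0.0514067 ,  0.1196313 ,
        0.01717781]), 'tau': array([ 2.13614963e-03, -5.38776898e+01,  3.46439803e+01,  1.84013403e-02,
        1.09849780e-04, -2.94642497e-06]), 'tcp_pos': array([136.26788981, 506.57555481, 230.65833799]), 'tool_rot': array([-1.79915135e+02, -1.48506525e-04,  1.64944481e+02]), 'wrist_force': array([-0.33141411, -0.15954163,  0.33714338]), 'wrist_torque': array([-0.02824111,  0.0010783 ,  0.0381307 ]), 'grip_force': 0.0, 'gripper_width': 0.9985891835319992}
top {'intrinsics': array([[551.93494213,   0.        , 324.93742712],
       [  0.        , 551.93494213, 241.53655288],
       [  0.        ,   0.        ,   1.        ]]), 'position': array([ 463.72255061,  -49.27247158, 1399.92552615]), 'rotation': array([-175.94450643,    0.78368562,  -91.14122634])}
side {'intrinsics': array([[516.46136097,   0.        , 318.34017168],
       [  0.        , 516.46136097, 240.78085553],
       [  0.        ,   0.        ,   1.        ]]), 'position': array([ 338.62460291, -977.40021879,  878.81439257]), 'rotation': array([-127.44425561,   -0.54177961,  -13.65808544])}
```

View pics/top0.png

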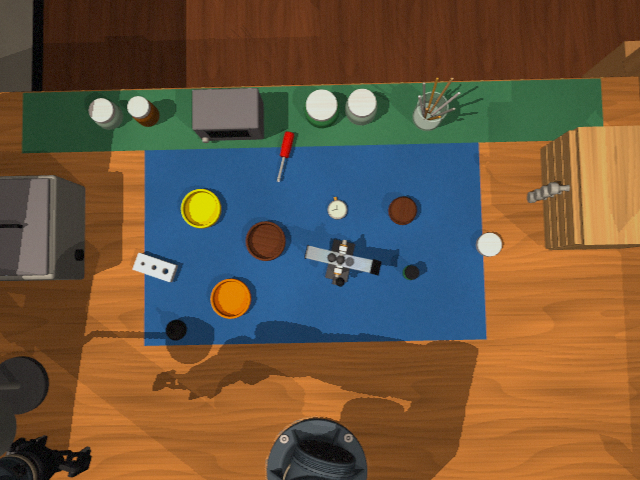

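View pics/side0.png

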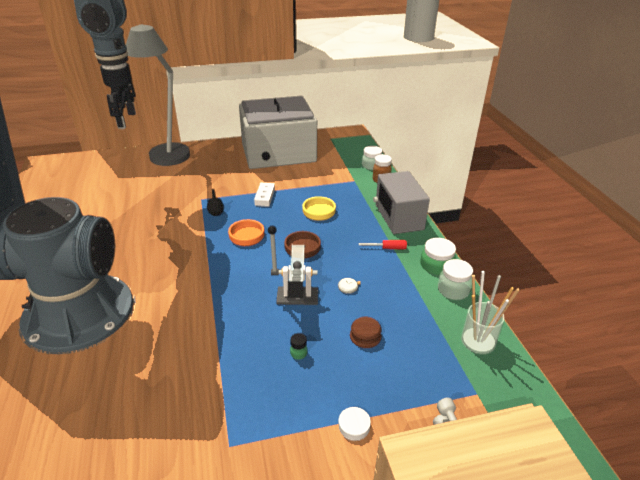

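The top view shows the tube's middle near (342,260), its mouth at (306,253), the closed end at (377,267), the knob at (340,282) and the dish at (266,241). The side view agrees, with the lever on the robot side. Next I'll measure these.

```bash
cat > h.py <<'E'
import numpy as np, cv2
from scipy.spatial.transform import Rotation as Ro
def Rm(e): return Ro.from_euler('xyz',e,degrees=True).as_matrix()
def load(n):
    z=np.load(n); return z["p"],z["d"],z["K"],z["t"],Rm(z["R"])
def plane(u,v,h,K,t,R):
    r=R@np.linalg.inv(K)@np.array([u,v,1.]); return t+r*(h-t[2])/r[2]
def cloud(d,K,t,R):
    v,u=np.indices(d.shape); c=np.stack([(u-K[0,2])/K[0,0]*d,(v-K[1,2])/K[1,1]*d,d],-1)
    return c@R.T+t
def proj(P,K,t,R):
    c=K@(R.T@(np.asarray(P,float)-t)); return c[:2]/c[2]
E
python3 - <<'E'
from h import *
p,d,K,t,R=load("top0.npz"); W=cloud(d,K,t,R)
hsv=cv2.cvtColor(p,cv2.COLOR_BGR2HSV)
h,s,v=cv2.split(hsv)
print("mat z",np.median(W[330:338,250:300,2]))
# dish
nb=((h<20)|(h>165))&(v<130); nb=nb.astype(np.uint8); nb[:, :]*=1
roi=np.zeros_like(nb); roi[210:275,235:300]=1
m=cv2.morphologyEx(nb*roi,cv2.MORPH_CLOSE,np.ones((5,5)))
c=max(cv2.findContours(m,0,2)[0],key=cv2.contourArea); (u0,v0),r=cv2.minEnclosingCircle(c); print("dish",u0,v0,r,cv2.fitEllipse(c),plane(u0,v0,24,K,t,R))
q=W[210:275,235:300].reshape(-1,3); q=q[q[:,2]>15]; print("dish depth",(q.min(0)+q.max(0))/2,np.ptp(q,axis=0),len(q))
for (a,b,cc,e,n) in[(225,300,290,395,"tube")]:
    q=W[a:b,cc:e].reshape(-1,3)
    for lo,hi in((40,70),(70,90),(90,120),(120,180),(190,225)):
        k=q[(q[:,2]>lo)&(q[:,2]<hi)]; print(lo,hi,len(k),k.mean(0) if len(k) else 0,k.min(0) if len(k) else 0,k.max(0) if len(k) else 0)
for (u,v_) in((306,247),(304,253),(307,258),(378,261),(377,274),(340,282)): print(u,v_,W[v_,u])
cv2.imwrite("pics/c1.png",cv2.resize(p[225:305,250:400],None,fx=5,fy=5,interpolation=2))
z=np.load("side0.npz")["p"]; cv2.imwrite("pics/c2.png",cv2.resize(z[215:320,240:365],None,fx=5,fy=5,interpolation=2))
E
```

```text
mat z 0.5708460094667771
dish 265.1766052246094 240.60023498535156 19.78993034362793 ((265.2064208984375, 240.640869140625), (38.62275314331055, 38.90357971191406), 91.31675720214844) [567.11496677 117.14279811  24.        ]
dish depth [540.2502581   59.54622602 707.52430516] [ 153.05541498  217.6373952  1384.80244198] 351
40 70 12 [519.77654065 -63.1243185   65.75628597] [503.30920044 -75.93383419  42.84294589] [538.7452411  -53.8680073   69.76789675]
70 90 376 [517.58114745 -46.33354224  83.02907812] [ 455.72228976 -162.62647211   70.18462305] [560.31075502   5.27283592  89.97184605]
90 120 801 [509.85093013 -83.84931491 101.65044809] [ 460.55642913 -162.50083314   90.01915458] [557.20661514  17.12137359 119.97819541]
120 180 12 [ 493.00456144 -133.09863528  121.8258543 ] [ 467.45423051 -144.07744035  120.12273048] [511.90484491 -55.11485875 125.04882726]
190 225 68 [461.66441319 -63.61904131 216.10793289] [451.969013   -71.86537449 207.635168  ] [471.32956625 -54.52973357 224.21246694]
306 247 [544.41781177  11.76513613  97.09531087]
304 253 [535.32365479  21.71879056  -1.07991643]
307 258 [518.23779644   9.75050459  99.44164055]
378 261 [ 507.6824713  -157.0977834   101.51189901]
377 274 [ 477.36763536 -154.88988678   89.73999671]
340 282 [460.57214147 -65.19512838 219.00648711]
```

View pics/c1.png

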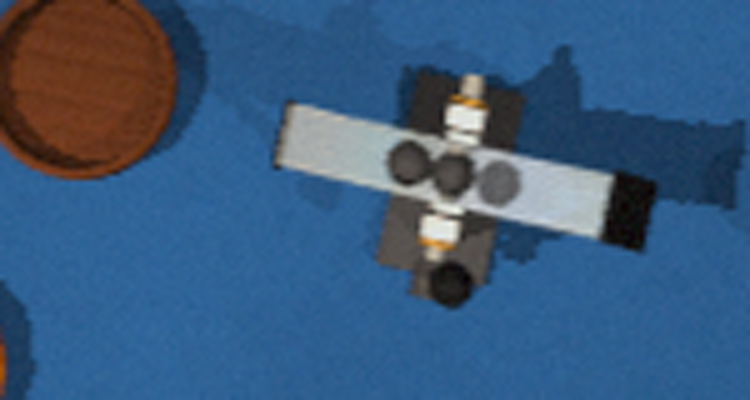

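View pics/c2.png

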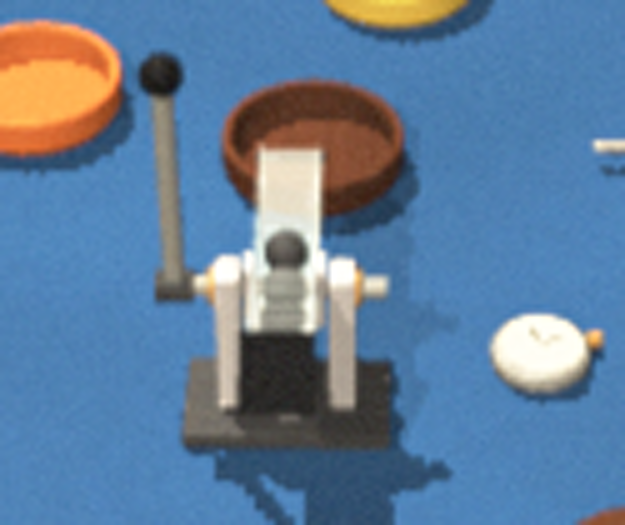

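Crop 1 gives the base corners at about (418,70), (525,92), (490,285) and (378,265), and the post tops at (467,118) and (441,230). Crop 2 shows the three balls in a row and the lever nearly upright. I'll get the stand pose from these.

Run:
```python
from h import *
p,d,K,t,R=load("top0.npz")
f=lambda u,v,h:plane(250+u/5-.4,225+v/5-.4,h,K,t,R)
b=np.array([f(*q,10) for q in((418,70),(525,92),(490,285),(378,265))])
print("base",b.round(1),b.mean(0))
for i in range(4): print(np.linalg.norm(b[i]-b[i-1]))
dx=(b[0]-b[3]+b[1]-b[2]);print("yaw base x",np.degrees(np.arctan2(dx[1],dx[0])))
a,c=f(467,118,91),f(441,230,91); print("posts",a,c,(a+c)/2,np.degrees(np.arctan2(*(a-c)[1::-1])),np.linalg.norm(a-c))
m1,m2=f(288,103,108),f(277,165,108); print("mouth",m1,m2,(m1+m2)/2)
e1,e2=f(655,180,108),f(642,250,108);print("end",e1,e2,(e1+e2)/2); y=(m1+m2-e1-e2);print("yaw y",np.degrees(np.arctan2(y[1],y[0])))
# knob two-view
kt=f(451,285,210)
ps,ds,Ks,ts,Rs=load("side0.npz")
def tri(uv1,uv2):
    A=np.zeros((3,3));bb=np.zeros(3)
    for (u,v),K_,t_,R_ in((uv1,K,t,R),(uv2,Ks,ts,Rs)):
        r=R_@np.linalg.inv(K_)@np.array([u,v,1.]);r/=np.linalg.norm(r);P=np.eye(3)-np.outer(r,r);A+=P;bb+=P@t_
    return np.linalg.solve(A,bb)
print("knob",tri((250+451/5-.4,225+285/5-.4),(240+160/5-.4,215+73/5-.4)),kt)
for q in((409,161),(453,174),(499,184)): print("ball",f(*q,88))
# side: ball3 (rear,u286,v248)
print("side base", [plane(240+u/5-.4,215+v/5-.4,10,Ks,ts,Rs).round(1) for u,v in((185,438),(388,438))])
hs=cv2.cvtColor(ps,cv2.COLOR_BGR2HSV); m=((hs[...,0]<15)|(hs[...,0]>165))&(hs[...,2]<140);m=m.astype(np.uint8);mm=m*0;mm[228:260,282:323]=m[228:260,282:323]
c=max(cv2.findContours(mm,0,2)[0],key=cv2.contourArea);print(cv2.boundingRect(c))
W=cloud(d,K,t,R)[210:275,235:292].reshape(-1,3); W=W[(W[:,2]>17)&(W[:,2]<32)]; print("dishdepth",(W.min(0)+W.max(0))/2,np.ptp(W,axis=0),len(W))
```

```text
base [[ 569.6  -53.2   10. ]
 [ 557.4 -107.    10. ]
 [ 460.6  -87.1   10. ]
 [ 471.8  -31.1   10. ]] [514.85595653 -69.59692676  10.        ]
100.33190320708424
55.11116998863938
98.7551727279578
57.12632156086795
yaw base x -12.186004162693724
posts [540.11693554 -75.79017964  91.        ] [487.25199063 -62.30192293  91.        ] [513.68446308 -69.04605128  91.        ] -14.313383096836855 54.558550832942835
mouth [547.91507435   8.36316241 108.        ] [518.91253562  14.03338589 108.        ] [533.41380498  11.19827415 108.        ]
end [ 508.27377688 -162.65371285  108.        ] [ 475.73313677 -155.7113171   108.        ] [ 492.00345682 -159.18251497  108.        ]
yaw y 76.33936995170647
knob [461.3447407  -64.91359785 208.705127  ] [461.41402812 -64.90556989 210.        ]
ball [520.38298819 -47.82527835  88.        ]
ball [513.77238083 -68.60698644  88.        ]
ball [508.57454566 -90.34815806  88.        ]
side base [array([460.1, -89.3,  10. ]), array([ 554.7, -111.3,   10. ])]
(285, 231, 36, 27)
dishdepth [567.58588358 119.01217976  24.51785785] [98.384164   98.70548772 14.72832482] 315
```

The measurements hold together: the stand is at (514.5, -69.3) with yaw of about -13.3°, the tilt is about -0.06, and the dish is at (567.3, 117.5). I'll push the dish with the fingers part open so they cradle it, tool leaning away from the tube.

```bash
cat >> h.py <<'E'
O=np.array([514.5,-69.3,0]); YA=np.radians(-13.3); X=np.array([np.cos(YA),np.sin(YA),0]); Y=np.array([-np.sin(YA),np.cos(YA),0])
def shift(obs,P,Rt=None):
    R=Rm(obs["tool_rot"]); s=R.T@(np.asarray(P,float)-obs["tcp_pos"])/1000
    a=Ro.from_matrix(R.T@(R if Rt is None else Rt)).as_rotvec(degrees=True); return s.round(4),a.round(2)
def Rtool(x,z):
    z=z/np.linalg.norm(z); x=x-z*(x@z); x/=np.linalg.norm(x); return np.stack([x,np.cross(z,x),z],1)
E
python3 - <<'E'
from h import *
from cell import env
D=np.array([567.3,117.5,0]); T=O+84*Y; u=(T-D)/np.linalg.norm(T-D); tl=np.radians(12)
Rt=Rtool(-u,u*np.sin(tl)+np.array([0,0,-np.cos(tl)]))
o=env.get_obs(); P=D-u*78+[0,0,120]
print(T,u,np.linalg.norm(T-D),P,shift(o,P,Rt),Rt)
E
```

```text
[533.82417792  12.44702531   0.        ] [-0.3036144  -0.95279499  0.        ] 110.25768977357968 [590.98192302 191.8180094  120.        ] (array([-0.5209, -0.1857,  0.111 ]), array([ 9.63, -9.2 , 92.25])) [[ 0.29697969  0.95279499 -0.06312498]
 [ 0.93197414 -0.3036144  -0.19809722]
 [-0.20791169  0.         -0.9781476 ]]
```

Request:
jog_arm(
  moves=[
    [[-0.521, -0.186, 0.0, 9.6, -9.2, 92.2, 0.59], [-0.521, -0.186, 0.0, 9.6, -9.2, 92.2, 0.59], [-0.521, -0.186, 0.0, 9.6, -9.2, 92.2, 0.59], [-0.521, -0.186, 0.0, 9.6, -9.2, 92.2, 0.59], [-0.521, -0.186, 0.0, 9.6, -9.2, 92.2, 0.59], [-0.521, -0.186, 0.0, 9.6, -9.2, 92.2, 0.59], [-0.521, -0.186, 0.0, 9.6, -9.2, 92.2, 0.59], [-0.521, -0.186, 0.0, 9.6, -9.2, 92.2, 0.59], [-0.521, -0.186, 0.0, 9.6, -9.2, 92.2, 0.59], [-0.521, -0.186, 0.0, 9.6, -9.2, 92.2, 0.59], [-0.521, -0.186, 0.0, 9.6, -9.2, 92.2, 0.59], [-0.521, -0.186, 0.0, 9.6, -9.2, 92.2, 0.59]],
  ],
)

```text
t: 1.3
tcp_pos: [594.9, 188.2, 229.0]
tool_rot: [180.0, 12.0, 71.9]
wrist_force: [-1.7, -0.3, 0.3]
gripper_width: 0.591
grip_force: 0.0
```

Request:
jog_arm(
  moves=[
    [[0, 0, 0, 0, 0, 0, 0.59], [0, 0, 0, 0, 0, 0, 0.59], [0, 0, 0, 0, 0, 0, 0.59]],
  ],
)

```text
t: 1.6
tcp_pos: [590.1, 192.9, 231.7]
tool_rot: [180.0, 11.9, 72.5]
wrist_force: [0.4, -0.3, 1.1]
gripper_width: 0.589
grip_force: 0.0
```

```bash
cat > s1.py <<'E'
from h import *
from cell import env
D=np.array([567.3,117.5,0]); T=O+84*Y; u=(T-D)/np.linalg.norm(T-D); tl=np.radians(12)
Rt=Rtool(-u,u*np.sin(tl)+np.array([0,0,-np.cos(tl)]))
o=env.get_obs(); print(o["t"],o["tcp_pos"],o["wrist_force"],o["gripper_width"],o["joints"].round(1))
for a,z in((78,60),(78,6),(58,6),(58-110,6)): print(a,z,shift(o,D-u*a+[0,0,z],Rt))
E
python3 s1.py
```

```text
1.6 [590.1429764  192.8926858  231.66244245] [ 0.37342534 -0.25956399  1.10037469] 0.5890854668418578 [ 22.6  29.5  22.5  90.7  -9.1 130.7]
78 60 (array([0.0346, 0.0011, 0.1681]), array([ 0.04, -0.1 ,  0.17]))
78 6 (array([0.0458, 0.0011, 0.221 ]), array([ 0.04, -0.1 ,  0.17]))
58 6 (array([0.0262, 0.0011, 0.2251]), array([ 0.04, -0.1 ,  0.17]))
-52 6 (array([-0.0814,  0.0007,  0.2478]), array([ 0.04, -0.1 ,  0.17]))
```

Request:
jog_arm(
  moves=[
    [[0.005, 0, 0.025, 0, 0, 0, 0.59], [0.01, 0, 0.05, 0, 0, 0, 0.59], [0.015, 0, 0.075, 0, 0, 0, 0.59], [0.021, 0, 0.1, 0, 0, 0, 0.59], [0.026, 0, 0.125, 0, 0, 0, 0.59], [0.031, 0, 0.15, 0, 0, 0, 0.59], [0.036, 0, 0.175, 0, 0, 0, 0.59], [0.041, 0.001, 0.195, 0, 0, 0, 0.59], [0.044, 0.001, 0.21, 0, 0, 0, 0.59], [0.0455, 0.001, 0.219, 0, 0, 0, 0.59], [0.0455, 0.001, 0.219, 0, 0, 0, 0.59], [0.0455, 0.001, 0.219, 0, 0, 0, 0.59]],
  ],
)

```text
t: 2.8
tcp_pos: [592.0, 191.6, 8.5]
tool_rot: [179.9, 11.9, 72.4]
wrist_force: [0.7, 0.6, 0.2]
gripper_width: 0.592
grip_force: 0.0
```

```bash
python3 s1.py
```

```text
2.8 [591.98331821 191.5801766    8.48268631] [0.67527079 0.57592031 0.16632581] 0.5916710068241677 [ 22.4  36.6   1.3  62.4  -9.1 130.6]
78 60 (array([-0.0107, -0.001 , -0.0504]), array([ 0.07, -0.12,  0.09]))
78 6 (array([ 0.0004, -0.001 ,  0.0024]), array([ 0.07, -0.12,  0.09]))
58 6 (array([-0.0191, -0.0011,  0.0066]), array([ 0.07, -0.12,  0.09]))
-52 6 (array([-0.1268, -0.0013,  0.0292]), array([ 0.07, -0.12,  0.09]))
```

Request:
jog_arm(
  moves=[
    [[-0.005, 0, 0.001, 0, 0, 0, 0.59], [-0.01, -0.001, 0.002, 0, 0, 0, 0.59], [-0.015, -0.001, 0.0032, 0, 0, 0, 0.59], [-0.02, -0.001, 0.0042, 0, 0, 0, 0.59], [-0.025, -0.001, 0.0053, 0, 0, 0, 0.59], [-0.03, -0.001, 0.0064, 0, 0, 0, 0.59], [-0.035, -0.001, 0.0074, 0, 0, 0, 0.59], [-0.04, -0.001, 0.0085, 0, 0, 0, 0.59], [-0.045, -0.001, 0.0095, 0, 0, 0, 0.59], [-0.05, -0.001, 0.0106, 0, 0, 0, 0.59], [-0.055, -0.001, 0.0117, 0, 0, 0, 0.59], [-0.055, -0.001, 0.0117, 0, 0, 0, 0.59]],
  ],
)

```text
t: 4.0
tcp_pos: [573.7, 136.9, 7.6]
tool_rot: [180.0, 11.9, 72.3]
wrist_force: [0.4, 0.0, -0.2]
gripper_width: 0.589
grip_force: 0.1
```

```bash
cat > s2.py <<'E'
import sys
from h import *
from cell import env
n=sys.argv[1]; o=env.get_obs(); p,d=env.read_camera("top"); c=env.get_calibration("top"); K,t,R=c["intrinsics"],c["position"],Rm(c["rotation"])
np.savez(n+".npz",p=p,d=d,K=K,t=t,R=c["rotation"])
s=cv2.resize(p[185:305,235:400],None,fx=4.8,fy=4.8,interpolation=2); cv2.imwrite(f"pics/{n}.png",s)
hs=cv2.cvtColor(p,cv2.COLOR_BGR2HSV); m=((hs[...,0]<14)|(hs[...,0]>165))&(hs[...,1]>110)&(hs[...,2]<140)&(hs[...,2]>35)
mm=np.zeros(m.shape,np.uint8); mm[215:285,235:335]=m[215:285,235:335]
c=max(cv2.findContours(mm,0,2)[0],key=cv2.contourArea); h=cv2.convexHull(c); (u,v),r=cv2.minEnclosingCircle(h); D=plane(u,v,24,K,t,R)
print("dish",u,v,r,cv2.fitEllipse(h)[0],D,"rel stand",(D-O)@X,(D-O)@Y); print(o["t"],o["tcp_pos"],o["wrist_force"])
E
python3 s2.py d1
```

```text
dish 277.041015625 244.00466918945312 19.68546485900879 (277.2537536621094, 244.03143310546875) [557.95481563  87.52708866  24.        ] rel stand 6.211277956605059 162.61757828037287
4.0 [573.6671739  136.91450205   7.5566895 ] [ 0.40954578  0.02247208 -0.16477262]
```

View pics/d1.png

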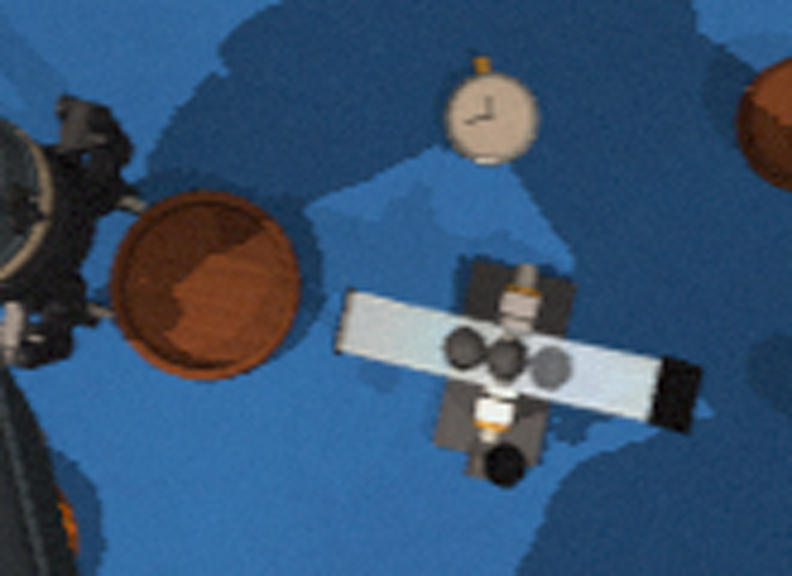

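The picture shows both fingertips cradling the dish, which sits at crop (205,285), on a line for the spot. It needs 79 mm more.

Request:
jog_arm(
  moves=[
    [[-0.004, 0, 0.0008, 0, 0, 0, 0.59], [-0.01, 0, 0.0021, 0, 0, 0, 0.59], [-0.016, 0, 0.0034, 0, 0, 0, 0.59], [-0.022, 0, 0.0047, 0, 0, 0, 0.59], [-0.028, 0, 0.006, 0, 0, 0, 0.59], [-0.034, 0, 0.0072, 0, 0, 0, 0.59], [-0.04, 0, 0.0085, 0, 0, 0, 0.59], [-0.045, 0, 0.0095, 0, 0, 0, 0.59], [-0.05, 0, 0.0106, 0, 0, 0, 0.59], [-0.054, 0, 0.0115, 0, 0, 0, 0.59], [-0.057, 0, 0.0121, 0, 0, 0, 0.59], [-0.057, 0, 0.0121, 0, 0, 0, 0.59]],
  ],
)

```text
t: 5.25
tcp_pos: [556.1, 81.7, 7.5]
tool_rot: [180.0, 11.9, 72.4]
wrist_force: [0.7, -0.3, -1.3]
gripper_width: 0.59
grip_force: 0.0
```

```bash
python3 s2.py d2
```

```text
dish 299.1615295410156 250.38284301757812 19.710054397583008 (299.4134216308594, 250.53460693359375) [540.83499323  32.42731021  24.        ] rel stand 2.226318050273324 105.057227357289
5.25 [556.13586957  81.70457516   7.46518071] [ 0.72104709 -0.26665849 -1.32236301]
```

Request:
jog_arm(
  moves=[
    [[-0.003, 0, 0.0006, 0, 0, 0, 0.59], [-0.006, 0, 0.0013, 0, 0, 0, 0.59], [-0.009, 0, 0.0019, 0, 0, 0, 0.59], [-0.012, 0, 0.0025, 0, 0, 0, 0.59], [-0.015, 0, 0.0032, 0, 0, 0, 0.59], [-0.018, 0, 0.0038, 0, 0, 0, 0.59], [-0.02, 0, 0.0042, 0, 0, 0, 0.59], [-0.0205, 0, 0.0043, 0, 0, 0, 0.59], [-0.0205, 0, 0.0043, 0, 0, 0, 0.59], [-0.0205, 0, 0.0043, 0, 0, 0, 0.59]],
  ],
)

```text
t: 6.3
tcp_pos: [550.0, 62.1, 7.5]
tool_rot: [180.0, 11.9, 72.4]
wrist_force: [0.9, 0.4, 0.4]
gripper_width: 0.588
grip_force: 0.1
```

Request:
jog_arm(
  moves=[
    [[0.01, 0, -0.002, 0, 0, 0, 0.59], [0.025, 0, -0.005, 0, 0, 0, 0.59], [0.045, 0, -0.015, 0, 0, 0, 0.59], [0.055, 0, -0.045, 0, 0, 0, 0.59], [0.055, 0, -0.09, 0, 0, 0, 0.59], [0.055, 0, -0.135, 0, 0, 0, 0.59], [0.055, 0, -0.18, 0, 0, 0, 0.59], [0.055, 0, -0.23, 0, 0, 0, 0.59], [0.055, 0, -0.28, 0, 0, 0, 0.59], [0.055, 0, -0.28, 0, 0, 0, 0.59]],
  ],
)

```text
t: 7.3
tcp_pos: [586.1, 171.7, 277.0]
tool_rot: [179.5, 11.5, 72.4]
wrist_force: [0.2, 0.2, -0.3]
gripper_width: 0.596
grip_force: 0.0
```

```bash
python3 s2.py d3
python3 - <<'E'
from h import *
from cell import env
o=env.get_obs(); print(o["tcp_pos"],o["tool_rot"])
# straddle knob: tool y along stand Y, tool z down
for x in(X,-X):
    Rt=Rtool(x,np.array([0,0,-1.])); print(shift(o,O-52*X-8*Y+[0,0,290],Rt))
E
```

```text
dish 307.20477294921875 252.74761962890625 19.622997283935547 (307.0929260253906, 252.7437286376953) [534.50767668  12.4318442   24.        ] rel stand 0.6686589556883931 84.14246477225704
7.3 [586.056252   171.67969809 276.96047446] [ 0.2236608   0.15071229 -0.25226941]
[585.33896904 171.04565324 273.484617  ] [179.67378063  11.66074311  72.40427062]
(array([-0.2603, -0.0463,  0.0366]), array([ 8.98,  9.16, 85.42]))
(array([-0.2603, -0.0463,  0.0366]), array([ -9.34,   9.17, -93.9 ]))
```

View pics/d3.png

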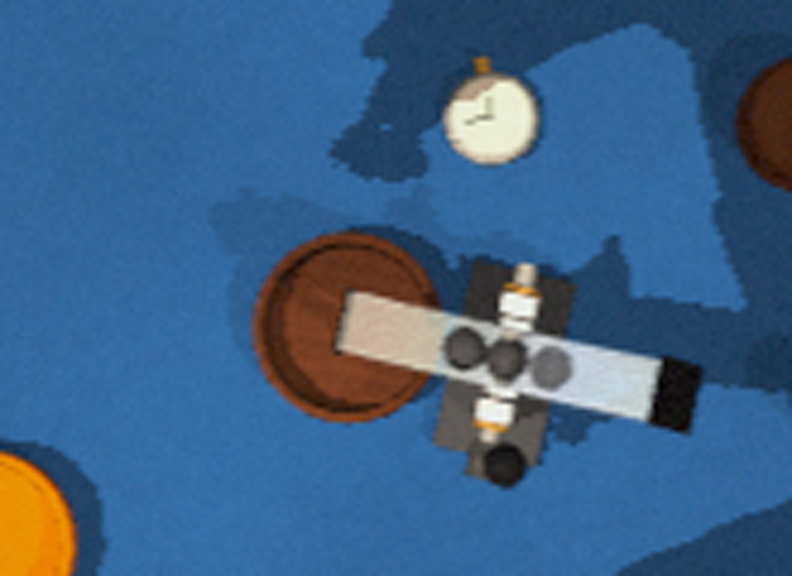

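The dish is now centred at crop (347,327), within about 4 mm of the spot, and the balls haven't moved. Next I'll straddle the knob with the tool pointing straight down.

Request:
jog_arm(
  moves=[
    [[-0.26, -0.046, 0.03, -9.3, 9.2, -93.9, 0.59], [-0.26, -0.046, 0.03, -9.3, 9.2, -93.9, 0.59], [-0.26, -0.046, 0.03, -9.3, 9.2, -93.9, 0.59], [-0.26, -0.046, 0.03, -9.3, 9.2, -93.9, 0.59], [-0.26, -0.046, 0.03, -9.3, 9.2, -93.9, 0.59], [-0.26, -0.046, 0.03, -9.3, 9.2, -93.9, 0.59], [-0.26, -0.046, 0.03, -9.3, 9.2, -93.9, 0.59], [-0.26, -0.046, 0.03, -9.3, 9.2, -93.9, 0.59], [-0.26, -0.046, 0.03, -9.3, 9.2, -93.9, 0.59], [-0.26, -0.046, 0.03, -9.3, 9.2, -93.9, 0.59], [-0.26, -0.046, 0.03, -9.3, 9.2, -93.9, 0.59], [-0.26, -0.046, 0.03, -9.3, 9.2, -93.9, 0.59]],
  ],
)

```text
t: 8.55
tcp_pos: [460.9, -65.5, 293.2]
tool_rot: [-179.8, -0.5, 166.9]
wrist_force: [-0.6, 0.6, 0.1]
gripper_width: 0.59
grip_force: 0.0
```

Request:
jog_arm(
  moves=[
    [[0, 0, 0, 0, 0, 0, 0.59], [0, 0, 0, 0, 0, 0, 0.59], [0, 0, 0, 0, 0, 0, 0.59]],
  ],
)

```text
t: 8.85
tcp_pos: [460.9, -65.5, 294.0]
tool_rot: [-179.8, -0.4, 166.5]
wrist_force: [1.1, 0.0, -0.2]
gripper_width: 0.59
grip_force: 0.0
```

```bash
cat > s3.py <<'E'
from h import *
from cell import env
o=env.get_obs(); print(o["t"],o["tcp_pos"],o["tool_rot"],o["joints"].round(1),o["wrist_force"],o["gripper_width"])
print(((o["tcp_pos"]-O)@X,(o["tcp_pos"]-O)@Y))
Rt=Rtool(-X,np.array([0,0,-1.]))
for y,z in((-8,192),(40,182)): print(y,z,shift(o,O-52*X+y*Y+[0,0,z],Rt))
E
python3 s3.py
```

```text
8.85 [460.88798899 -65.54271068 293.96648768] [-179.76272332   -0.41034045  166.54520617] [-8.   7.3  0.3 83.5 -0.2  5.5] [ 1.07153372  0.00751782 -0.22825746] 0.5898539068744341
(np.float64(-53.0384398620765), np.float64(-8.676914460245584))
-8 192 (array([-0.0018,  0.0011,  0.102 ]), array([-0.24, -0.41, -0.15]))
40 182 (array([-0.0017,  0.0491,  0.1118]), array([-0.24, -0.41, -0.15]))
```

Request:
jog_arm(
  moves=[
    [[-0.001, 0.001, 0.02, 0, 0, 0, 0.59], [-0.001, 0.001, 0.04, 0, 0, 0, 0.59], [-0.001, 0.001, 0.06, 0, 0, 0, 0.59], [-0.001, 0.001, 0.08, 0, 0, 0, 0.59], [-0.001, 0.001, 0.095, 0, 0, 0, 0.59], [-0.001, 0.001, 0.102, 0, 0, 0, 0.59], [-0.001, 0.001, 0.102, 0, 0, 0, 0.59], [-0.001, 0.001, 0.102, 0, 0, 0, 0.36], [-0.001, 0.001, 0.102, 0, 0, 0, 0.36], [-0.001, 0.001, 0.102, 0, 0, 0, 0.36], [-0.001, 0.001, 0.102, 0, 0, 0, 0.36]],
  ],
  newtons=20,
)

```text
t: 9.95
tcp_pos: [461.7, -65.4, 192.8]
tool_rot: [-179.8, -0.3, 166.6]
wrist_force: [-0.8, -0.1, -0.1]
gripper_width: 0.365
grip_force: 0.0
```

```bash
python3 s3.py
```

```text
9.95 [461.6949205  -65.3839953  192.79286592] [-179.77716961   -0.32765252  166.59306308] [ -7.9   9.2 -12.3  68.9  -0.2   5.5] [-0.78088632 -0.06009661 -0.09578379] 0.36450113320356076
(np.float64(-52.28966359583332), np.float64(-8.336821617557646))
-8 192 (array([-0.0003,  0.0003,  0.0008]), array([-0.22, -0.33, -0.11]))
40 182 (array([-0.0003,  0.0484,  0.0106]), array([-0.22, -0.33, -0.11]))
```

Request:
jog_arm(
  moves=[
    [[0, 0.003, 0, 0, 0, 0, 0.36], [0, 0.006, 0, 0, 0, 0, 0.36], [0, 0.0085, 0, 0, 0, 0, 0.36], [0, 0.011, 0, 0, 0, 0, 0.36], [0, 0.0135, 0, 0, 0, 0, 0.36], [0, 0.016, 0, 0, 0, 0, 0.36], [0, 0.0185, 0, 0, 0, 0, 0.36], [0, 0.021, 0, 0, 0, 0, 0.36], [0, 0.023, 0, 0, 0, 0, 0.36], [0, 0.025, 0, 0, 0, 0, 0.36], [0, 0.027, 0.001, 0, 0, 0, 0.36], [0, 0.028, 0.001, 0, 0, 0, 0.36]],
  ],
)

```text
t: 11.15
tcp_pos: [467.9, -37.9, 191.1]
tool_rot: [-179.8, -0.4, 166.6]
wrist_force: [-0.2, -2.9, 1.0]
gripper_width: 0.358
grip_force: 1.3
```

Request:
jog_arm(
  moves=[
    [[0, 0.002, 0, 0, 0, 0, 0.36], [0, 0.004, 0, 0, 0, 0, 0.36], [0, 0.006, 0.001, 0, 0, 0, 0.36], [0, 0.008, 0.001, 0, 0, 0, 0.36], [0, 0.01, 0.002, 0, 0, 0, 0.36], [0, 0.012, 0.002, 0, 0, 0, 0.36], [0, 0.014, 0.003, 0, 0, 0, 0.36], [0, 0.016, 0.003, 0, 0, 0, 0.36], [0, 0.018, 0.003, 0, 0, 0, 0.36], [0, 0.02, 0.004, 0, 0, 0, 0.36], [0, 0.021, 0.004, 0, 0, 0, 0.36], [0, 0.022, 0.004, 0, 0, 0, 0.36]],
  ],
)

```text
t: 12.35
tcp_pos: [472.9, -16.6, 187.0]
tool_rot: [-179.8, -0.4, 166.6]
wrist_force: [0.6, -3.4, -2.3]
gripper_width: 0.358
grip_force: 1.4
```

```bash
python3 s3.py
cat > s4.py <<'E'
import sys
from h import *
from cell import env
n=sys.argv[1]
for c in("top","side"):
    p,d=env.read_camera(c); k=env.get_calibration(c); np.savez(f"{c}_{n}.npz",p=p,d=d,K=k["intrinsics"],t=k["position"],R=k["rotation"])
    s=p[215:300,285:395] if c=="top" else p[205:310,240:345]
    cv2.imwrite(f"pics/{c}_{n}.png",cv2.resize(s,None,fx=5,fy=5,interpolation=2))
a=cv2.imread(f"pics/top_{n}.png");b=cv2.imread(f"pics/side_{n}.png"); b=cv2.resize(b,None,fx=.45,fy=.45) ; w=np.zeros((max(a.shape[0],b.shape[0]),a.shape[1]+b.shape[1],3),np.uint8); w[:a.shape[0],:a.shape[1]]=a; w[:b.shape[0],a.shape[1]:]=b
cv2.imwrite(f"pics/m_{n}.png",w); print(w.shape)
E
python3 s4.py e1
```

```text
12.35 [472.9353302  -16.62588591 187.03072159] [-179.76519325   -0.38638109  166.6007362 ] [ -1.9  10.1 -12.1  68.3  -0.2  11.5] [ 0.58851015 -3.37452094 -2.3283612 ] 0.3583271766636258
(np.float64(-52.56752460365624), np.float64(41.69939360945471))
-8 192 (array([-0.0006, -0.0497, -0.0048]), array([-0.23, -0.39, -0.1 ]))
40 182 (array([-0.0006, -0.0017,  0.005 ]), array([-0.23, -0.39, -0.1 ]))
(425, 786, 3)
```

View pics/m_e1.png

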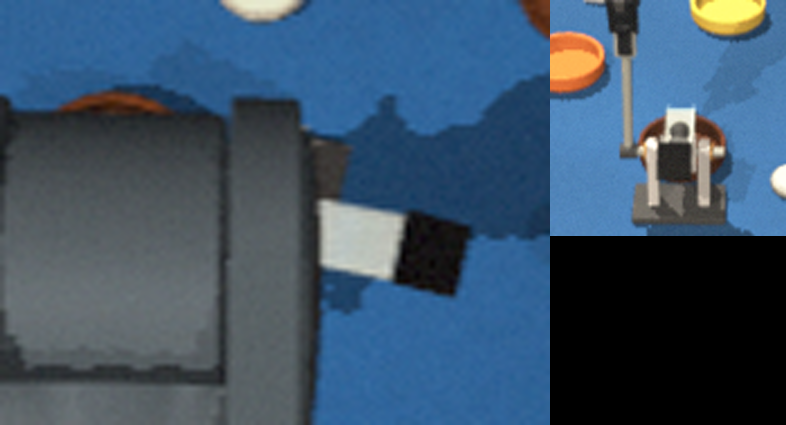

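The arm hides the tube from above. The side view shows the tube tipped and the last ball at about (680,130). I'll tip a little more, to about 0.34, then back off and look.

Request:
jog_arm(
  moves=[
    [[0, 0.001, 0, 0, 0, 0, 0.36], [0, 0.002, 0, 0, 0, 0, 0.36], [0, 0.003, 0.001, 0, 0, 0, 0.36], [0, 0.004, 0.001, 0, 0, 0, 0.36], [0, 0.005, 0.001, 0, 0, 0, 0.36], [0, 0.006, 0.002, 0, 0, 0, 0.36], [0, 0.007, 0.002, 0, 0, 0, 0.36], [0, 0.007, 0.002, 0, 0, 0, 0.36], [0, 0.0015, 0.002, 0, 0, 0, 0.36], [0, 0.0015, 0.002, 0, 0, 0, 0.36], [0, 0.0015, 0.002, 0, 0, 0, 0.5], [0, 0.0015, 0.002, 0, 0, 0, 0.5]],
  ],
)

```text
t: 13.65
tcp_pos: [473.4, -15.2, 185.2]
tool_rot: [-179.8, -0.4, 166.6]
wrist_force: [0.0, -0.3, 0.2]
gripper_width: 0.499
grip_force: 0.0
```

Request:
jog_arm(
  moves=[
    [[0, 0.0015, -0.02, 0, 0, 0, 0.5], [0, 0.0015, -0.06, 0, 0, 0, 0.5], [0, 0.0015, -0.1, 0, 0, 0, 0.5], [0.04, 0.0015, -0.11, 0, 0, 0, 0.5], [0.08, 0.0015, -0.11, 0, 0, 0, 0.5], [0.12, 0.0015, -0.11, 0, 0, 0, 0.5], [0.15, 0.0015, -0.11, 0, 0, 0, 0.5], [0.15, 0.0015, -0.11, 0, 0, 0, 0.5], [0.15, 0.0015, -0.11, 0, 0, 0, 0.5]],
  ],
)

```text
t: 14.55
tcp_pos: [328.7, 21.4, 296.6]
tool_rot: [-179.8, -0.3, 166.6]
wrist_force: [0.8, 0.1, 0.7]
gripper_width: 0.5
grip_force: 0.0
```

```bash
python3 s3.py; python3 s4.py e2
```

```text
14.55 [328.71826924  21.39743603 296.58638539] [-179.80894825   -0.26756612  166.6372058 ] [  3.8  -6.5 -13.2  83.6  -0.1  17.2] [0.84957718 0.0512078  0.72010054] 0.49955573577815926
(np.float64(-201.66377664510577), np.float64(45.525790223201916))
-8 192 (array([-0.1502, -0.053 ,  0.1041]), array([-0.19, -0.27, -0.06]))
40 182 (array([-0.1502, -0.005 ,  0.1139]), array([-0.19, -0.27, -0.06]))
(425, 786, 3)
```

View pics/m_e2.png

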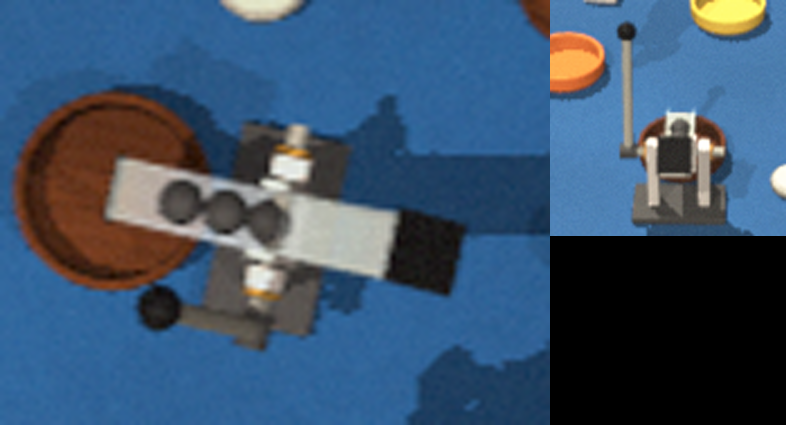

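Ball 1 is at crop (182,201) and the mouth edge at about (110,190), so the ball is still well back. The knob is at (158,307). I'll measure the tilt.

```bash
cat > s5.py <<'E'
import sys
from h import *
n=sys.argv[1]; p,d,K,t,R=load(f"top_{n}.npz"); W=cloud(d,K,t,R)
def loc(P): return ((P-O)@X).round(1),((P-O)@Y).round(1),P[2].round(1)
g=p.max(2)
# knob: depth>185
m=(W[...,2]>185)&(W[...,2]<225)&(g<70); m[:, :285]=0; m[:250]=0; m[300:]=0;m[:,395:]=0
ys,xs=np.nonzero(m); u,v=(xs.min()+xs.max())/2,(ys.min()+ys.max())/2
P=plane(u,v,202,K,t,R); y=(P-O)@Y; print("knob",u,v,len(xs),loc(P),"tilt",np.arcsin(y/130)); th=np.arcsin(y/130)
mo=O+Y*(76*np.cos(th)+22*np.sin(th))+[0,0,80+22*np.cos(th)-76*np.sin(th)]
print("mouth",loc(mo),"px",proj(mo,K,t,R))
# ball line depths
for uv in eval(sys.argv[2]):
    U,V=285+uv[0]/5-.4,215+uv[1]/5-.4
    # ball on arc: radius 139 about centre c in tube plane
    c=O+[0,0,80]+Y*(-np.sin(th)*0)
    k=22+11-150*(1-np.cos(np.radians(33)))  # floor bottom+11 etc. placeholder
    B=None
    for z in np.arange(60,110,.5):
        q=plane(U,V,z,K,t,R); yy=(q-O)@Y
        # tube frame: a along, b up
        a=yy*np.cos(th)-(z-80)*np.sin(th); b=yy*np.sin(th)+(z-80)*np.cos(th)
        f=np.hypot(a,b-(22+139*np.cos(np.radians(33))))-139
        if B is None or abs(f)<abs(B[0]): B=(f,q)
    print("ball",loc(B[1]),"dist",np.linalg.norm(B[1]-mo).round(1),"depth",W[int(round(V)),int(round(U))].round(1))
E
python3 s5.py e2 "[(182,201),(227,211),(266,220)]"
```

```text
knob 317.0 276.0 60 (np.float64(-51.2), np.float64(42.8), np.float64(202.0)) tilt 0.3352313773118392
mouth (np.float64(-0.0), np.float64(79.0), np.float64(75.8)) px [308.24747635 252.38049817]
ball (np.float64(0.9), np.float64(47.9), np.float64(72.0)) dist 31.3 depth [525.5 -23.1  82.1]
ball (np.float64(0.7), np.float64(25.7), np.float64(73.5)) dist 53.4 depth [520.1 -44.5  85.6]
ball (np.float64(0.2), np.float64(6.5), np.float64(77.5)) dist 72.6 depth [514.7 -63.4  90.8]
```

The tilt is 0.335, and the balls lag the lowest point by about 20 mm. I'll check whether they're still creeping.

Request:
jog_arm(
  moves=[
    [[0, 0, 0, 0, 0, 0, 0.36], [0, 0, 0, 0, 0, 0, 0.36], [0, 0, 0, 0, 0, 0, 0.36], [0, 0, 0, 0, 0, 0, 0.36], [0, 0, 0, 0, 0, 0, 0.36], [0, 0, 0, 0, 0, 0, 0.36], [0, 0, 0, 0, 0, 0, 0.36], [0, 0, 0, 0, 0, 0, 0.36], [0, 0, 0, 0, 0, 0, 0.36], [0, 0, 0, 0, 0, 0, 0.36], [0, 0, 0, 0, 0, 0, 0.36], [0, 0, 0, 0, 0, 0, 0.36]],
  ],
)

```text
t: 15.85
tcp_pos: [328.5, 21.2, 296.1]
tool_rot: [-179.8, -0.4, 166.6]
wrist_force: [-0.6, -0.3, 0.3]
gripper_width: 0.361
grip_force: 0.0
```

```bash
python3 s4.py e3
cat > s6.py <<'E'
import sys
from h import *
for n in sys.argv[1:]:
    p,d,K,t,R=load(f"top_{n}.npz"); s=p[240:272,302:350]; g=cv2.resize(cv2.cvtColor(s,cv2.COLOR_BGR2GRAY),None,fx=5,fy=5,interpolation=2)
    hs=cv2.resize(cv2.cvtColor(s,cv2.COLOR_BGR2HSV),None,fx=5,fy=5)
    c=cv2.HoughCircles(g,cv2.HOUGH_GRADIENT,1,18*1.6,param1=80,param2=14,minRadius=17,maxRadius=27); c=c[0]
    print(n,sorted([((302-285)*5+a[0],(240-215)*5+a[1],a[2]) for a in c.tolist()]))
E
python3 s6.py e2 e3
```

```text
(425, 786, 3)
e2 [(180.5, 202.5, 22.799999237060547), (225.5, 212.5, 22.899999618530273), (265.5, 224.5, 23.0), (290.5, 159.5, 18.299999237060547)]
e3 [(181.5, 201.5, 21.799999237060547), (222.5, 215.5, 26.399999618530273), (267.5, 220.5, 21.700000762939453)]
```

The balls are at rest, with a steady friction lag. I'll go on in small steps: back to the knob, tip to about 0.40, retreat and measure.

Request:
jog_arm(
  moves=[
    [[-0.05, -0.001, 0, 0, 0, 0, 0.5], [-0.1, -0.002, 0, 0, 0, 0, 0.5], [-0.14, -0.0025, 0, 0, 0, 0, 0.5], [-0.15, -0.0025, 0, 0, 0, 0, 0.5], [-0.15, -0.0025, 0.03, 0, 0, 0, 0.5], [-0.15, -0.0025, 0.06, 0, 0, 0, 0.5], [-0.15, -0.0025, 0.09, 0, 0, 0, 0.5], [-0.15, -0.0025, 0.108, 0, 0, 0, 0.5], [-0.15, -0.0025, 0.113, 0, 0, 0, 0.5], [-0.15, -0.0025, 0.113, 0, 0, 0, 0.36], [-0.15, -0.0025, 0.113, 0, 0, 0, 0.36], [-0.15, -0.0025, 0.113, 0, 0, 0, 0.36]],
  ],
)

```text
t: 17.15
tcp_pos: [473.7, -16.2, 183.3]
tool_rot: [-179.8, -0.3, 166.6]
wrist_force: [0.7, -0.6, 0.2]
gripper_width: 0.358
grip_force: 0.0
```

Request:
jog_arm(
  moves=[
    [[0, 0.003, 0, 0, 0, 0, 0.36], [0, 0.005, 0, 0, 0, 0, 0.36], [0, 0.006, 0, 0, 0, 0, 0.36], [0, 0.007, 0, 0, 0, 0, 0.36], [0, 0.008, 0, 0, 0, 0, 0.36], [0, 0.009, 0, 0, 0, 0, 0.36], [0, 0.01, 0, 0, 0, 0, 0.36], [0, 0.011, 0, 0, 0, 0, 0.36], [0, 0.012, 0.001, 0, 0, 0, 0.36], [0, 0.013, 0.001, 0, 0, 0, 0.36], [0, 0.0135, 0.001, 0, 0, 0, 0.36], [0, 0.0135, 0.001, 0, 0, 0, 0.36]],
  ],
)

```text
t: 18.35
tcp_pos: [476.2, -3.0, 181.0]
tool_rot: [-179.8, -0.4, 166.6]
wrist_force: [-1.0, -1.9, -0.9]
gripper_width: 0.359
grip_force: 1.0
```

Request:
jog_arm(
  moves=[
    [[0, -0.0055, 0, 0, 0, 0, 0.36], [0, -0.0055, 0, 0, 0, 0, 0.36], [0, -0.0055, 0, 0, 0, 0, 0.5], [0, -0.0055, 0, 0, 0, 0, 0.5], [0, -0.0055, -0.03, 0, 0, 0, 0.5], [0, -0.0055, -0.07, 0, 0, 0, 0.5], [0, -0.0055, -0.1, 0, 0, 0, 0.5], [0.04, -0.0055, -0.11, 0, 0, 0, 0.5], [0.09, -0.0055, -0.11, 0, 0, 0, 0.5], [0.14, -0.0055, -0.11, 0, 0, 0, 0.5], [0.15, -0.0055, -0.11, 0, 0, 0, 0.5], [0.15, -0.0055, -0.11, 0, 0, 0, 0.5]],
  ],
)

```text
t: 19.55
tcp_pos: [328.7, 26.9, 292.8]
tool_rot: [-179.8, -0.3, 166.7]
wrist_force: [-0.1, 0.9, 1.3]
gripper_width: 0.504
grip_force: 0.0
```

```bash
python3 s3.py; python3 s4.py e4; python3 s6.py e4; python3 s5.py e4 "[(182,201),(227,211),(266,220)]"
```

```text
19.55 [328.72777708  26.9037926  292.75006958] [-179.8176109    -0.26402941  166.66226374] [  4.8  -6.4 -13.7  83.   -0.1  18.1] [-0.12951957  0.8639686   1.28976374] 0.5037080801996059
(np.float64(-202.92125969854354), np.float64(50.88664737517788))
-8 192 (array([-0.1514, -0.0585,  0.1002]), array([-0.18, -0.26, -0.04]))
40 182 (array([-0.1514, -0.0104,  0.1101]), array([-0.18, -0.26, -0.04]))
(425, 786, 3)
e4 [(163.5, 198.5, 22.899999618530273), (206.5, 207.5, 22.899999618530273), (249.5, 218.5, 21.700000762939453)]
knob 313.0 275.0 60 (np.float64(-50.9), np.float64(51.7), np.float64(202.0)) tilt 0.4090331991638989
mouth (np.float64(0.0), np.float64(78.5), np.float64(70.0)) px [308.56625072 252.54941786]
ball (np.float64(1.0), np.float64(48.0), np.float64(68.5)) dist 30.5 depth [525.7 -23.   76.7]
ball (np.float64(0.8), np.float64(25.7), np.float64(71.5)) dist 52.8 depth [520.1 -44.5  84.5]
ball (np.float64(0.2), np.float64(6.5), np.float64(77.0)) dist 72.4 depth [515.1 -63.5  81.4]
```

Ball 1 now sits about 22 mm from the mouth point and follows the tilt steadily. I'll step on to about 0.475.

Request:
jog_arm(
  moves=[
    [[-0.05, 0.001, 0, 0, 0, 0, 0.5], [-0.1, 0.001, 0, 0, 0, 0, 0.5], [-0.14, 0.001, 0, 0, 0, 0, 0.5], [-0.15, 0.001, 0, 0, 0, 0, 0.5], [-0.15, 0.001, 0.03, 0, 0, 0, 0.5], [-0.15, 0.001, 0.06, 0, 0, 0, 0.5], [-0.15, 0.001, 0.09, 0, 0, 0, 0.5], [-0.15, 0.001, 0.107, 0, 0, 0, 0.5], [-0.15, 0.001, 0.112, 0, 0, 0, 0.5], [-0.15, 0.001, 0.112, 0, 0, 0, 0.36], [-0.15, 0.001, 0.112, 0, 0, 0, 0.36], [-0.15, 0.001, 0.112, 0, 0, 0, 0.36]],
  ],
)

```text
t: 20.85
tcp_pos: [476.0, -7.5, 180.1]
tool_rot: [-179.8, -0.3, 166.6]
wrist_force: [0.6, -0.0, 0.4]
gripper_width: 0.364
grip_force: 0.0
```

Request:
jog_arm(
  moves=[
    [[0, 0.003, 0, 0, 0, 0, 0.36], [0, 0.005, 0, 0, 0, 0, 0.36], [0, 0.006, 0, 0, 0, 0, 0.36], [0, 0.007, 0, 0, 0, 0, 0.36], [0, 0.008, 0.001, 0, 0, 0, 0.36], [0, 0.009, 0.001, 0, 0, 0, 0.36], [0, 0.01, 0.001, 0, 0, 0, 0.36], [0, 0.011, 0.002, 0, 0, 0, 0.36], [0, 0.012, 0.002, 0, 0, 0, 0.36], [0, 0.013, 0.003, 0, 0, 0, 0.36], [0, 0.0135, 0.003, 0, 0, 0, 0.36], [0, 0.0135, 0.003, 0, 0, 0, 0.36]],
  ],
)

```text
t: 22.05
tcp_pos: [478.3, 5.8, 176.1]
tool_rot: [-179.8, -0.4, 166.6]
wrist_force: [0.8, -1.8, 1.2]
gripper_width: 0.362
grip_force: 0.9
```

Request:
jog_arm(
  moves=[
    [[0, -0.0055, 0, 0, 0, 0, 0.36], [0, -0.0055, 0, 0, 0, 0, 0.36], [0, -0.0055, 0, 0, 0, 0, 0.5], [0, -0.0055, 0, 0, 0, 0, 0.5], [0, -0.0055, -0.03, 0, 0, 0, 0.5], [0, -0.0055, -0.07, 0, 0, 0, 0.5], [0, -0.0055, -0.1, 0, 0, 0, 0.5], [0.04, -0.0055, -0.11, 0, 0, 0, 0.5], [0.09, -0.0055, -0.11, 0, 0, 0, 0.5], [0.14, -0.0055, -0.11, 0, 0, 0, 0.5], [0.15, -0.0055, -0.11, 0, 0, 0, 0.5], [0.15, -0.0055, -0.11, 0, 0, 0, 0.5]],
  ],
)

```text
t: 23.25
tcp_pos: [330.7, 35.6, 287.7]
tool_rot: [-179.8, -0.3, 166.7]
wrist_force: [0.1, 0.3, 0.4]
gripper_width: 0.501
grip_force: 0.0
```

```bash
python3 s3.py; python3 s4.py e5; python3 s6.py e5; python3 s5.py e4 "[(163.5,198.5),(206.5,207.5),(249.5,218.5)]"; python3 s5.py e5 "[(150,196)]"
```

```text
23.25 [330.72672853  35.64318472 287.66456028] [-179.81592503   -0.27781192  166.66685023] [  6.2  -6.1 -14.2  82.2  -0.1  19.6] [0.13329045 0.28976308 0.44426204] 0.5005720204387842
(np.float64(-202.98641723751788), np.float64(59.85149740711958))
-8 192 (array([-0.1515, -0.0675,  0.0951]), array([-0.18, -0.28, -0.03]))
40 182 (array([-0.1515, -0.0194,  0.105 ]), array([-0.18, -0.28, -0.03]))
(425, 786, 3)
e5 [(141.5, 195.5, 20.5), (183.5, 203.5, 22.899999618530273), (224.5, 213.5, 24.0)]
knob 313.0 275.0 60 (np.float64(-50.9), np.float64(51.7), np.float64(202.0)) tilt 0.4090331991638989
mouth (np.float64(0.0), np.float64(78.5), np.float64(70.0)) px [308.56625072 252.54941786]
ball (np.float64(0.4), np.float64(57.0), np.float64(68.0)) dist 21.5 depth [528.2 -13.4  78.2]
ball (np.float64(0.4), np.float64(35.8), np.float64(69.5)) dist 42.7 depth [523.2 -34.9  74.3]
ball (np.float64(-0.6), np.float64(14.4), np.float64(74.5)) dist 64.3 depth [517.5 -54.   86.4]
knob 308.0 274.0 61 (np.float64(-51.1), np.float64(62.8), np.float64(202.0)) tilt 0.5038484655106024
mouth (np.float64(0.0), np.float64(77.2), np.float64(62.6)) px [309.22236276 252.8166685 ]
ball (np.float64(0.4), np.float64(63.9), np.float64(62.5)) dist 13.3 depth [528.8  -8.4  68.8]
```

View pics/m_e5.png

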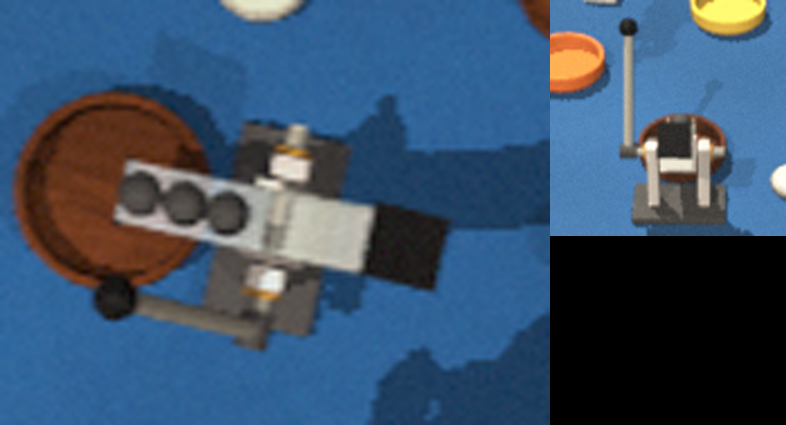

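Ball 1 is at crop (140,194) and the mouth edge at about (121,190), so it slightly overhangs, with the other two touching behind. A quick numeric check will confirm the margin.

```bash
python3 s4.py e6; python3 s6.py e5 e6; python3 s5.py e6 "[(140.5,194.5),(184,204),(225.5,213.5)]"; python3 s2.py f1
python3 - <<'E'
from h import *
p,d,K,t,R=load("top_e6.npz")
for i in range(2):
  W=cloud(d,K,t,R); q=W[235:275,300:325].reshape(-1,3)
q=q[(q[:,2]>50)&(q[:,2]<95)&(abs((q-O)@X)<17)]; y=(q-O)@Y; print("tube end y by depth",np.sort(y)[-8:].round(1), q[np.argsort(y)[-8:],2].round(0))
# edge by brightness along tube axis either side of ball line at mouth height
g=p.max(2).astype(float)
for x in(-14,-11,11,14):
    print(x,[(yy,int(g[tuple(np.round(proj(O+x*X+yy*Y+[0,0,62],K,t,R)).astype(int)[::-1])])) for yy in range(66,96,2)])
E
```

```text
(425, 786, 3)
e5 [(141.5, 195.5, 20.5), (183.5, 203.5, 22.899999618530273), (224.5, 213.5, 24.0)]
e6 [(140.5, 193.5, 22.899999618530273), (185.5, 204.5, 21.799999237060547), (226.5, 212.5, 23.0)]
knob 308.0 274.0 62 (np.float64(-51.1), np.float64(62.8), np.float64(202.0)) tilt 0.5038484655106024
mouth (np.float64(0.0), np.float64(77.2), np.float64(62.6)) px [309.22236276 252.8166685 ]
ball (np.float64(0.2), np.float64(68.6), np.float64(62.5)) dist 8.6 depth [528.5  -3.8  76.2]
ball (np.float64(0.0), np.float64(46.9), np.float64(64.0)) dist 30.3 depth [525.9 -22.9  73.2]
ball (np.float64(-0.4), np.float64(26.2), np.float64(68.5)) dist 51.3 depth [520.3 -44.5  80.4]
dish 307.1269836425781 252.6825408935547 19.70199203491211 (307.0159912109375, 252.7657012939453) [534.67432783  12.62327126  24.        ] rel stand 0.7868025964352761 84.36709559609608
23.45 [333.09791069  35.20337787 286.94873559] [-0.44952896  1.31479852 -0.45256771]
tube end y by depth [78.3 78.9 79.3 79.3 79.7 79.7 79.8 80.6] [68. 54. 56. 65. 53. 67. 53. 61.]
-14 [(66, 195), (68, 194), (70, 181), (72, 165), (74, 128), (76, 71), (78, 155), (80, 109), (82, 96), (84, 103), (86, 111), (88, 111), (90, 99), (92, 104), (94, 108)]
-11 [(66, 145), (68, 146), (70, 162), (72, 184), (74, 184), (76, 169), (78, 142), (80, 108), (82, 96), (84, 96), (86, 106), (88, 99), (90, 98), (92, 94), (94, 94)]
11 [(66, 169), (68, 121), (70, 80), (72, 91), (74, 130), (76, 130), (78, 142), (80, 109), (82, 100), (84, 101), (86, 101), (88, 98), (90, 99), (92, 98), (94, 98)]
14 [(66, 184), (68, 191), (70, 189), (72, 189), (74, 141), (76, 142), (78, 123), (80, 99), (82, 99), (84, 99), (86, 98), (88, 97), (90, 100), (92, 96), (94, 96)]
```

The balls are at rest, with ball 1 about 9 to 10 mm from the point against a limit of 13. One small nudge of about 2 mm will centre it in the allowance.

Request:
jog_arm(
  moves=[
    [[-0.05, 0, 0, 0, 0, 0, 0.5], [-0.1, 0, 0, 0, 0, 0, 0.5], [-0.14, 0, 0, 0, 0, 0, 0.5], [-0.15, 0, 0, 0, 0, 0, 0.5], [-0.15, 0, 0.03, 0, 0, 0, 0.5], [-0.15, 0, 0.06, 0, 0, 0, 0.5], [-0.15, 0, 0.09, 0, 0, 0, 0.5], [-0.15, 0, 0.105, 0, 0, 0, 0.5], [-0.15, 0, 0.11, 0, 0, 0, 0.5], [-0.15, 0, 0.11, 0, 0, 0, 0.36], [-0.15, 0, 0.11, 0, 0, 0, 0.36], [-0.15, 0, 0.11, 0, 0, 0, 0.36]],
  ],
)

```text
t: 24.7
tcp_pos: [477.7, 0.3, 177.1]
tool_rot: [-179.8, -0.3, 166.6]
wrist_force: [-0.6, -0.0, 0.5]
gripper_width: 0.36
grip_force: 0.0
```

Request:
jog_arm(
  moves=[
    [[0, 0.002, 0, 0, 0, 0, 0.36], [0, 0.004, 0, 0, 0, 0, 0.36], [0, 0.005, 0, 0, 0, 0, 0.36], [0, 0.0055, 0, 0, 0, 0, 0.36], [0, 0.006, 0, 0, 0, 0, 0.36], [0, 0.0065, 0, 0, 0, 0, 0.36], [0, 0.007, 0, 0, 0, 0, 0.36], [0, 0.0075, 0, 0, 0, 0, 0.36], [0, 0.0075, 0, 0, 0, 0, 0.36], [0, 0.001, 0, 0, 0, 0, 0.36], [0, 0.001, 0, 0, 0, 0, 0.5], [0, 0.001, 0, 0, 0, 0, 0.5]],
  ],
)

```text
t: 25.9
tcp_pos: [477.2, 1.2, 176.2]
tool_rot: [-179.8, -0.4, 166.6]
wrist_force: [0.3, -0.1, -0.0]
gripper_width: 0.498
grip_force: 0.0
```

Request:
jog_arm(
  moves=[
    [[0, 0.001, -0.03, 0, 0, 0, 0.5], [0, 0.001, -0.07, 0, 0, 0, 0.5], [0, 0.001, -0.1, 0, 0, 0, 0.5], [0.04, 0.001, -0.11, 0, 0, 0, 0.5], [0.09, 0.001, -0.11, 0, 0, 0, 0.5], [0.14, 0.001, -0.11, 0, 0, 0, 0.5], [0.15, 0.001, -0.11, 0, 0, 0, 0.5], [0.15, 0.001, -0.11, 0, 0, 0, 0.5], [0.15, 0.001, -0.11, 0, 0, 0, 0.5], [0.15, 0.001, -0.11, 0, 0, 0, 0.5]],
  ],
)

```text
t: 26.9
tcp_pos: [333.6, 37.2, 286.9]
tool_rot: [-179.8, -0.4, 166.6]
wrist_force: [-0.2, 0.5, 0.1]
gripper_width: 0.505
grip_force: 0.0
```

```bash
python3 s4.py e7; python3 s4.py e8; python3 s6.py e7 e8; python3 s5.py e8 "[(135,193)]"; python3 s2.py f2
```

```text
(425, 786, 3)
(425, 786, 3)
e7 [(137.5, 192.5, 23.0), (183.5, 202.5, 22.899999618530273), (226.5, 213.5, 21.700000762939453)]
e8 [(137.5, 192.5, 23.0), (183.5, 202.5, 22.899999618530273), (225.5, 213.5, 21.700000762939453)]
knob 307.0 274.0 60 (np.float64(-51.6), np.float64(64.9), np.float64(202.0)) tilt 0.5225725454965264
mouth (np.float64(-0.0), np.float64(76.8), np.float64(61.1)) px [309.38394964 252.87587814]
ball (np.float64(0.4), np.float64(71.4), np.float64(61.0)) dist 5.4 depth [531.2  -1.3  71.7]
dish 307.0 252.67567443847656 19.61593246459961 (307.1374206542969, 252.768310546875) [534.69802695  12.9401422   24.        ] rel stand 0.7369699993631613 84.68091966981109
27.1 [332.95595564  37.13229808 286.71384317] [-0.06778646  0.45080497 -0.78621974]
```

View pics/m_e8.png

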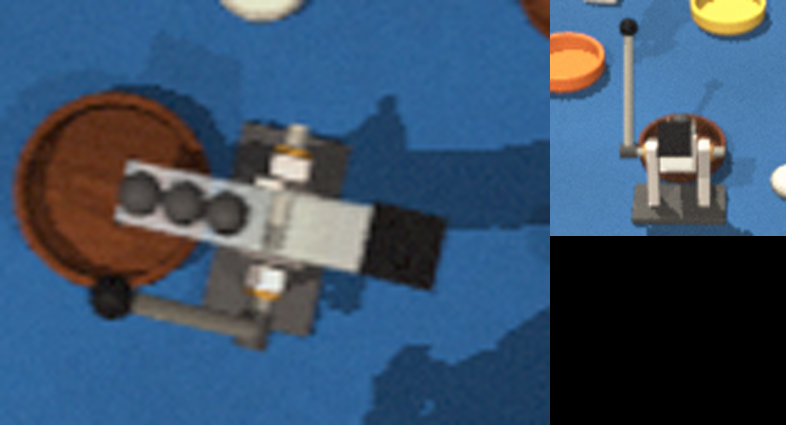

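Ball 1 is at crop (138,193), about 7 mm from the point and slightly over the edge at about 121. The other two are right behind it, the dish is centred, everything is at rest and the arm is clear, so I'm handing in.

```bash
python3 -c "
from cell import env
print(env.job_done())"
```

```text
the job is handed in; nothing more can be done
None
```

I've handed the job in (no verdict came back): the dish is about 5 mm from the spot under the mouth, the first ball is about 7 mm from the rim point with its front over the edge, the other two are behind it, and the arm is clear.

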